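Check the spring travel of a tilt mount

TASK

Check both spring corners of the mirror's tilt mount with closed fingertips: first press the round pad gently straight down until its pointer stands level with the black flag on the scale beside it, without running past the flag, hold it there for about a second, then let it spring back fully. Then do the same with the square pad and its own flag. Only press: grip or lift nothing, do not touch the mirror, and leave the bottles, cup, timer and marker where they are.

Things in the scene. Friction and masses are not known exactly. Their poses are not given: they have to be found in the camera images.
- mount: Fixed tilt mount on the bench: a T-shaped aluminium foot, 335 mm wide (its y) and 12 mm thick, that carries a pivot post, two spring sleeves and two upright white scales. Origin on the bench under the middle of the round mirror; its x axis points away from the robot to the pivot post (85 mm from the origin), its y axis to the corner with the round pad. It stands turned by up to 0.4 rad either way.
- mirror_plate: L-shaped aluminium plate, arms 30 mm wide, 10 mm thick, with a black mirror cell (100 mm diameter) in the crook. Origin at the pivot ball where the arms meet, 85 mm above the bench; at rest level, axes as the mount's. Each arm's end stands on a spring and has a rubber pad on top: pressed down it resists with about 0.32 N per mm, let go it springs back in half a second, the other end hardly moves.
- mirror: Round bare mirror, 84 mm diameter, facing up in the middle of the plate, its face 96 mm above the bench; not to be touched. Origin at the centre of its underside, 2 mm below the face.
- pad_round (a point): Centre of the top face of the round pad (28 mm diameter, 10 mm high, flat top 20 mm wide), on the plate's +y corner (the left one seen from the robot); 100 mm above the bench at rest.
- pad_square (a point): Centre of the top face of the square pad (26 x 26 mm, 10 mm high), on the plate's -y corner (the right one seen from the robot); 100 mm above the bench at rest.
- tip_round (a point): Free end of the pointer at the round-pad corner: a dark rod 4.4 mm thick along the mount's +y, its end 55 mm beyond the pad's centre; 85 mm above the bench at rest. It sinks about 1.3 mm per mm that the pad is pressed.
- mark_round (a point): Middle of the inner edge of the black index flag (10 mm high) clamped on the white scale beside the round pad, 7 mm outside the pointer's end. Its height differs each time: 14 to 28 mm below the pointer's rest height. The pointer is at the mark when its end lies within the flag's height. z axis up. The scale's top is 110 mm above the bench; ticks 5 mm apart.
- tilt_round (a joint): Tilt of the plate when the round pad's corner is pressed, rad: 0 at rest (within 0.02), positive with that corner down, 0.26 at the stop; 0.1 rad lowers that pad by 12 mm and its pointer's end by 16 mm.
- tip_square (a point): Free end of the pointer at the square-pad corner: a dark rod 4.4 mm thick along the mount's -y, its end 55 mm beyond the pad's centre; 85 mm above the bench at rest. It sinks about 1.3 mm per mm that the pad is pressed.
- mark_square (a point): Middle of the inner edge of the black index flag (10 mm high) clamped on the white scale beside the square pad, 7 mm outside the pointer's end. Its height differs each time: 14 to 28 mm below the pointer's rest height. The pointer is at the mark when its end lies within the flag's height. z axis up. The scale's top is 110 mm above the bench; ticks 5 mm apart.
- tilt_square (a joint): Tilt of the plate when the square pad's corner is pressed, rad: 0 at rest (within 0.02), positive with that corner down, 0.26 at the stop; 0.1 rad lowers that pad by 12 mm and its pointer's end by 16 mm.
- dropper_c: Small plastic bottle with a screw cap, 33 mm diameter, 72 mm tall, loose in front of the mirror; to be left where it is. Origin at the centre of its underside.
- cup_white: Specimen cup with a white lid, 65 mm diameter, 64 mm tall, loose behind the mount; to be left where it is. Origin at the centre of its underside.
- reagent_b: Plastic reagent bottle, 48 mm diameter, 98 mm tall, loose behind the mount; to be left where it is. Origin at the centre of its underside.
- lab_timer: Flat timer, 64 x 64 x 18 mm, lying loose in front of the mount; to be left where it is. Origin at the centre of its underside.
- marker_black: Marker pen, 133 mm long, 16 mm thick, lying loose in front of the mount; to be left where it is. Origin at the centre of its underside.

How it is judged:
On the way, in this order (a step that is already met when the one before it is completed fails the run):
1. the round pad is pressed and its pointer stays at its flag (within the flag's height) for half a second (z of tip_round in the frame of mark_round between -0.0055 and 0.0055 m and contact force between the fingers and mirror_plate above 0.5 N), for 0.5 s.
2. the round pad is let go and its corner is back at rest (value of joint tilt_round between -0.03 and 0.03 rad and contact force between the fingers and mirror_plate below 0.1 N), for 0.3 s.
3. the square pad is pressed and its pointer stays at its flag (within the flag's height) for half a second (z of tip_square in the frame of mark_square between -0.0055 and 0.0055 m and contact force between the fingers and mirror_plate above 0.5 N), for 0.5 s.
4. the square pad is let go and its corner is back at rest (value of joint tilt_square between -0.03 and 0.03 rad and contact force between the fingers and mirror_plate below 0.1 N), for 0.3 s.
At the end, for the whole second after the job is handed in: Both corners have been pressed to their flags in order and released: both tilts are within 0.03 rad of rest and still, and the bottles, cup, timer and marker are within 15 mm of where they stood (value of joint tilt_round between -0.03 and 0.03 rad and value of joint tilt_square between -0.03 and 0.03 rad and velocity of joint tilt_round between -0.05 and 0.05 rad/s and velocity of joint tilt_square between -0.05 and 0.05 rad/s and distance of each of dropper_c, cup_white, reagent_b, lab_timer, marker_black from where it was at the start of the episode below 0.015 m); the robot touches nothing.
It fails at once if a pointer is pushed clearly past its flag (its end more than 10 mm below the flag's middle) (z of tip_round in the frame of mark_round below -0.01 m or z of tip_square in the frame of mark_square below -0.01 m).
It fails at once if the plate or a pad is gripped or pushed hard (over 18 N between the fingers and the plate) (contact force between the fingers and mirror_plate above 18 N).
It fails at once if a corner of the plate is lifted (more than 0.04 rad above rest) (value of joint any of tilt_round, tilt_square below -0.04 rad).
It fails at once if the mirror is touched (contact force between any of the arm, the fingers and mirror above 0.3 N).
It fails at once if a bottle, cup, timer or marker is moved (more than 15 mm) or lifted (distance of any of dropper_c, cup_white, reagent_b, lab_timer, marker_black from where it was at the start of the episode above 0.015 m).
It also fails if it takes over 51 s, if anything falls off the work surface, if the arm or the gripper's body presses on something with over 40 N, if the wrist force passes 120 N, or if a joint passes its speed limit or range.

ROBOT

A 7-joint arm with a two-finger parallel gripper is mounted at the origin on a cart in front of the work surface, level with it; the furniture and walls round the work are solid. World frame = base frame: x ahead of the robot, y to its left, z up, the work surface at z = 0. Lengths are in m, angles in rad, forces in N, time in s.
With the tool pointing down it reaches from about 0.425 to 0.875 m from the base axis. Payload 9.9 kg.
Tool frame: the origin (TCP) lies midway between the tips of the shut fingers; the grasp point (between the pads) lies 19 mm behind it; z points along the fingers, y is the line along which they close (so a half turn about z gives the same grasp; the last joint's range is limited). The gripper opens to 85 mm and grips with 20 to 120 N. Pads are 22 mm wide; open, the fingers measure 114 mm over their backs; the gripper's body (76 mm by 85 mm) begins 54 mm behind the grasp point. The pads swing forward as they close: fully open they stand 13 mm farther back than shut.
Start: joints at [-1.41, 0.576, 0.025, 1.437, -0.015, 1.129, -0.057], TCP at [0.164, 0.655, 0.207] pointing down, gripper open.
Joint ranges: [-2.76, 2.76], [-0.34, 2.15], [-1.52, 1.57], [0.19, 2.46], [-1.09, 4.23], [0.17, 1.99], [-2.82, 2.82]. Speed limits (rad/s): [2.22, 2.22, 3.01, 3.01, 3.14, 3.14, 3.14].

INTERFACE

Orientations are given as a unit quaternion [x, y, z, w].
In Python, from cell import manip gives the robot as it stands.
- The arm moves only by the tool drive_tool, never from a script. Its argument "commands" is a list that holds one entry, the list of rows, each a list of 5 numbers: the finger opening in m, from 0 to 0.0854, then the shift along the tool's x, y, z in m, then the turn about the tool's z in degrees. A call has 1 to 5 rows; each row is the pose to reach, as a shift and turn from the pose commanded when the call began, along the tool's axes at that moment; what a row does not reach only later rows make up. A row lasts 1/8 s, in which the tool goes at most 62.5 mm and 10.7 degrees, less where a joint would pass 70% of its speed; a pose out of reach is approached as far as the arm can. A call with a gripper value outside its range is refused whole. The fingers move at their own pace and stop on an object; the grip force is fixed at half the most. Time passes only in rows, so rows that repeat a pose let the fingers close. It gives the time, the measured TCP pose, the force, the opening and the grip force at its end, in the units of the state.
- manip.sense(): the state, without advancing time (a new reading comes with each control period).
- manip.camera(name): name is "scene" or "side" or "wrist"; returns the picture (420x560x3 uint8, red, green, blue); there is no depth.
- manip.camera_params(name): a dict with "fov_y" (degrees; the focal length in pixels is half the picture's height over the tangent of half this angle, whatever the lens; pixels are square), "cx", "cy" (the principal point, pixels), "pose" (4x4, takes a point from camera to world coordinates); the wrist camera has in their place "T_tool_cam" (4x4, takes a point from camera to tool coordinates, whose origin is the TCP and whose axes are the flange's). Camera axes: x right, y up, looking along -z (the intrinsics and any distortion apply to the point x, -y, -z); pixel columns grow to the right and rows downward; lengths in m; the calibration is good to about 2 mm. A picture is of the moment at which its call begins: read the wrist's pose just before it. camera_params takes no time and is no camera call.
- manip.finish_job(): hands the job in; it is judged then, once.
The state is a dict: "clock": time; "qpos": joint angles; "dq": joint speeds; "effort": joint torques, N m; "tcp_pos": TCP position; "tcp_rot": TCP orientation; "ft_force": force on the tool from outside, world axes, zero at the start; "torque": the same for the moment, N m; "opening": finger opening in m; "finger_force": force on a finger pad.
Only numpy, scipy, OpenCV 4.12 (cv2) and the standard library are available. Lean on these libraries where they do the work, as an engineer would, in place of code of your own. Each camera call takes 0.05 s, during which the arm holds its last target. There are 200 camera calls.

## Working session

There is one attempt and no reset: what is moved stays moved. The work goes in short steps, Python scripts to look and compute and a tool call to move; the robot and the scene stay as the last step left them, time stands still between calls to the robot, and variables do not carry over. Pictures are saved under pics/ and viewed, at most 10 in all, crops included, and the job is handed in when it is done.

Besides the shell and the picture viewer there is one more tool, called after "Request:" by a JSON object that holds its "method" and its "body", one argument or row to a line. drive_tool: Moves the arm, as the interface text tells. Its arguments: {"type":"object","properties":{"commands":{"type":"array"}},"required":["commands"]}

```bash
mkdir -p pics; python3 - <<'E'
from cell import manip
import cv2, numpy as np
s=manip.sense(); print({k:np.round(s[k],3) for k in ("clock","tcp_pos","tcp_rot","opening","ft_force")})
for n in("scene","side"):
    im=manip.camera(n); cv2.imwrite(f"pics/{n}0.png",im[:,:,::-1])
    p=manip.camera_params(n); print(n,{k:(np.round(v,4).tolist() if not isinstance(v,str) else v) for k,v in p.items()})
p=manip.camera_params("wrist");print({k:(np.round(v,4).tolist() if not isinstance(v,str) else v) for k,v in p.items()})
E
```

```text
{'clock': np.float64(0.0), 'tcp_pos': array([0.163, 0.654, 0.206]), 'tcp_rot': array([ 0.122,  0.993, -0.001, -0.   ]), 'opening': np.float64(0.085), 'ft_force': array([ 0.198, -0.033,  0.398])}
scene {'fov_y': 50.527, 'cx': 288.379, 'cy': 208.1977, 'pose': [[0.6215, 0.4964, -0.6061, 0.0298], [-0.7834, 0.3938, -0.4808, -0.3761], [0.0001, 0.7736, 0.6336, 0.6498], [0.0, 0.0, 0.0, 1.0]]}
side {'fov_y': 54.1636, 'cx': 276.275, 'cy': 214.0323, 'pose': [[-0.8805, 0.3327, -0.3376, 0.2874], [-0.4739, -0.6059, 0.6389, 0.591], [0.008, 0.7226, 0.6912, 0.6817], [0.0, 0.0, 0.0, 1.0]]}
{'fov_y': 69.0327, 'cx': 281.9437, 'cy': 203.4351, 'T_tool_cam': [[0.0003, 0.9622, 0.2724, 0.0694], [1.0, -0.0006, 0.0009, -0.0004], [0.001, 0.2724, -0.9622, -0.166], [0.0, 0.0, 0.0, 1.0]]}
```

View pics/scene0.png

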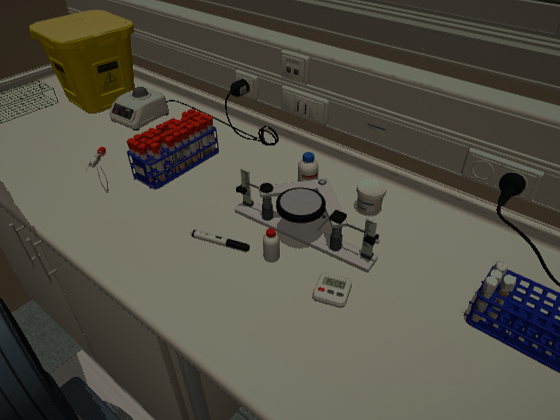

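View pics/side0.png

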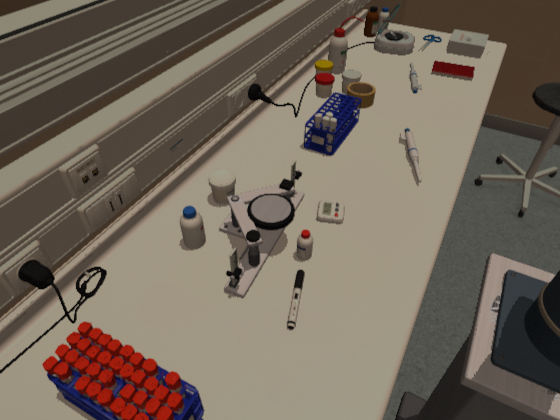

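The scene view shows the mount at about (235-380, 165-265). The round pad is near (266,189) and the square pad near (339,217). In the side view the round pad is near (253,238). I'll enlarge both.

```bash
python3 - <<'E'
import cv2
a=cv2.imread("pics/scene0.png")[160:270,230:390]; cv2.imwrite("pics/scene0c.png",cv2.convertScaleAbs(cv2.resize(a,None,fx=5,fy=5,interpolation=cv2.INTER_CUBIC),alpha=1.6,beta=10))
a=cv2.imread("pics/side0.png")[155:295,210:330]; cv2.imwrite("pics/side0c.png",cv2.convertScaleAbs(cv2.resize(a,None,fx=4.2,fy=4.2,interpolation=cv2.INTER_CUBIC),alpha=1.6,beta=10))
E
```

```text
(no output)
```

View pics/scene0c.png

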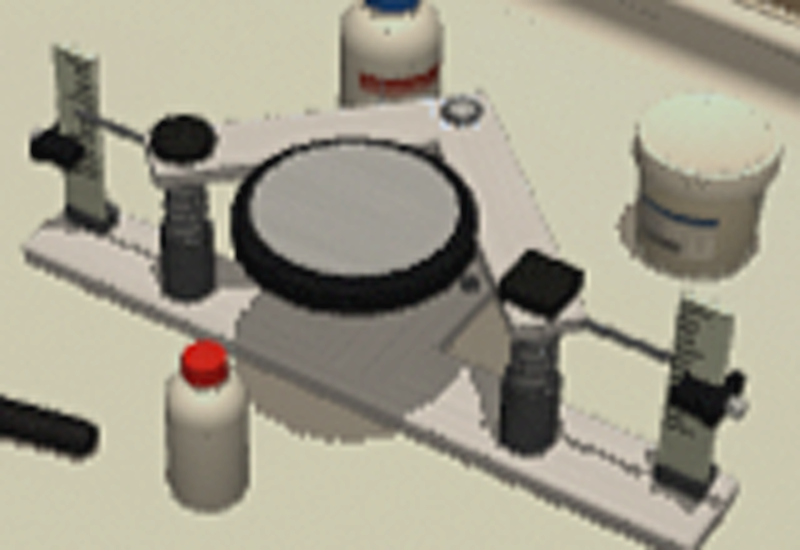

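View pics/side0c.png

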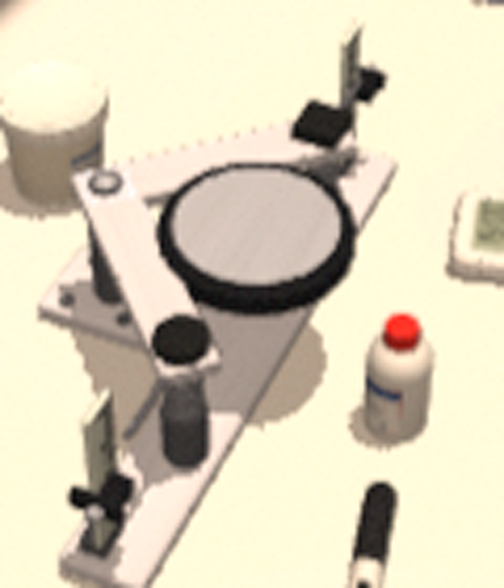

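Readings taken from the crops. In the scene view the mirror is at (301,201.6), the round pad at (266.6,187), the square pad at (338.6,216) and the pivot at (322.4,181.6). In the side view they are at (271.4,208.6), (253.3,235.2), (286.7,183.8) and (235,198.3). The geometry (lever 120 = 85·√2) puts the pads at mount (0,±85) and the flags at (0,±147).

```bash
cat > h.py <<'E'
import numpy as np
from cell import manip
def cam(n,s=None):
    p=manip.camera_params(n); f=210/np.tan(np.radians(p["fov_y"])/2)
    if "pose" in p: T=np.array(p["pose"])
    else:
        from scipy.spatial.transform import Rotation as R
        W=np.eye(4); W[:3,:3]=R.from_quat(s["tcp_rot"]).as_matrix(); W[:3,3]=s["tcp_pos"]; T=W@np.array(p["T_tool_cam"])
    return f,p["cx"],p["cy"],T
def proj(c,P):
    f,cx,cy,T=c; q=(np.asarray(P)-T[:3,3])@T[:3,:3]
    return np.array([cx+f*q[...,0]/-q[...,2], cy-f*q[...,1]/-q[...,2]]).T
def onz(c,u,v,z):
    f,cx,cy,T=c; d=T[:3,:3]@[(u-cx)/f,-(v-cy)/f,-1]; return T[:3,3]+d*(z-T[2,3])/d[2]
def mount(m,L): # m=x,y,th ; L local points
    L=np.atleast_2d(L).astype(float); c,s=np.cos(m[2]),np.sin(m[2])
    return np.c_[m[0]+c*L[:,0]-s*L[:,1], m[1]+s*L[:,0]+c*L[:,1], L[:,2]]
E
python3 - <<'E'
from h import *
from scipy.optimize import least_squares
L=np.array([[0,0,.096],[0,.085,.1],[0,-.085,.1],[.085,0,.091]])
ob={"scene":[(301,201.6),(266.6,187),(338.6,216),(322.4,181.6)],"side":[(271.4,208.6),(253.3,235.2),(286.7,183.8),(235,198.3)]}
C={n:cam(n) for n in ob}
for n in ob:
    print(n,[onz(C[n],u,v,l[2])[:2].round(4).tolist() for (u,v),l in zip(ob[n],L)])
r=least_squares(lambda m:np.concatenate([(proj(C[n],mount(m,L))-ob[n]).ravel() for n in ob]),[.6,0,0])
m=r.x; print(m,r.fun.round(1)); np.save("m.npy",m); print(mount(m,L).round(4))
# flag pixel rows for z, scaled to crops
for n,o,k in(("scene",(230,160),5),("side",(210,155),4.2)):
    for s in(1,-1):
        for z in(.012,.057,.064,.071,.110): print(n,s,z,((proj(C[n],mount(m,[0,s*.147,z]))[0]-o)*k).round(0))
        print("tip",((proj(C[n],mount(m,[0,s*.14,.085]))[0]-o)*k).round(0))
E
```

```text
scene [[0.5915, 0.0372], [0.5819, 0.1194], [0.5968, -0.0487], [0.6798, 0.0466]]
side [[0.5901, 0.04], [0.5824, 0.1272], [0.5972, -0.0433], [0.6775, 0.0446]]
[0.59142429 0.03826413 0.08349766] [-0.4 -0.2 -0.5 -1.2 -0.5 -0.9 -0.5  1.  -0.1 -0.7  0.2 -1.7  0.1 -1.
  0.4  0.4]
[[ 0.5914  0.0383  0.096 ]
 [ 0.5843  0.123   0.1   ]
 [ 0.5985 -0.0464  0.1   ]
 [ 0.6761  0.0454  0.091 ]]
scene 1 0.012 [ 75. 241.]
scene 1 0.057 [ 69. 161.]
scene 1 0.064 [ 68. 149.]
scene 1 0.071 [ 67. 136.]
scene 1 0.11 [61. 62.]
tip [ 78. 115.]
scene -1 0.012 [663. 501.]
scene -1 0.057 [675. 419.]
scene -1 0.064 [677. 406.]
scene -1 0.071 [679. 392.]
scene -1 0.11 [691. 315.]
tip [666. 358.]
side 1 0.012 [132. 543.]
side 1 0.057 [127. 484.]
side 1 0.064 [126. 474.]
side 1 0.071 [125. 465.]
side 1 0.11 [120. 408.]
tip [131. 434.]
side -1 0.012 [359. 172.]
side -1 0.057 [362. 112.]
side -1 0.064 [363. 103.]
side -1 0.071 [363.  93.]
side -1 0.11 [366.  37.]
tip [360.  80.]
```

Request:
{"method": "drive_tool", "body": {
  "commands": [
    [[0,-0.01,-0.01,-0.05,0],[0,-0.05,-0.04,-0.07,0],[0,-0.095,-0.073,-0.07,0],[0,-0.14,-0.107,-0.07,0],[0,-0.185,-0.142,-0.07,0]]
  ]
}}

```text
clock: 0.72
tcp_pos: [0.3095, 0.4706, 0.2768]
tcp_rot: [0.122, 0.993, -0.0, -0.0]
ft_force: [0.4, 1.1, 0.7]
opening: -0.0
finger_force: 0.0
```

Request:
{"method": "drive_tool", "body": {
  "commands": [
    [[0,-0.045,-0.034,0,0],[0,-0.09,-0.069,0,0],[0,-0.135,-0.103,0,0],[0,-0.18,-0.138,0,0],[0,-0.225,-0.173,0,0]]
  ]
}}

```text
clock: 1.35
tcp_pos: [0.4858, 0.2483, 0.2768]
tcp_rot: [0.122, 0.993, -0.0, -0.0]
ft_force: [1.2, -0.4, -1.5]
opening: -0.0
finger_force: 0.0
```

Request:
{"method": "drive_tool", "body": {
  "commands": [
    [[0,-0.045,-0.034,0,0],[0,-0.09,-0.069,0,0],[0,-0.127,-0.098,0,-6],[0,-0.127,-0.098,0,-15],[0,-0.127,-0.098,0,-19]]
  ]
}}

```text
clock: 1.98
tcp_pos: [0.5845, 0.1232, 0.2764]
tcp_rot: [-0.044, 0.999, -0.0, -0.001]
ft_force: [0.2, 0.0, 0.2]
opening: -0.0001
finger_force: 0.0
```

Request:
{"method": "drive_tool", "body": {
  "commands": [
    [[0,0.035,0,0.05,0],[0,0.07,0,0.1,0],[0,0.07,0,0.145,0],[0,0.07,0,0.145,0]]
  ]
}}

```text
clock: 2.48
tcp_pos: [0.5125, 0.1175, 0.1298]
tcp_rot: [-0.044, 0.999, -0.001, -0.003]
ft_force: [0.9, -0.0, -0.9]
opening: -0.0
finger_force: 0.0
```

```bash
cat > look.py <<'E'
import sys,cv2
from h import *
def look(name,s_side,k=2.0,half=110):
    s=manip.sense(); im=manip.camera("wrist")[:,:,::-1]; np.save(f"pics/{name}.npy",np.r_[s["tcp_pos"],s["tcp_rot"]]); cv2.imwrite(f"pics/{name}_full.png",im)
    m=np.load("m.npy"); c=cam("wrist",s)
    pt=proj(c,mount(m,[[0,s_side*.085,.1],[0,s_side*.14,.085],[0,s_side*.147,.064],[0,s_side*.147,.074],[0,s_side*.147,.11],[0,0,.096]]))
    print(s["clock"],s["tcp_pos"].round(4),s["ft_force"].round(2)); print("pad tip mark mark+10 top mirror",pt.round(1).tolist())
    return im,pt
E
python3 - <<'E'
from look import *
im,pt=look("w1",1)
cv2.imwrite("pics/w1.png",cv2.convertScaleAbs(im,alpha=1.5,beta=10))
E
```

```text
2.475 [0.5125 0.1175 0.1298] [ 0.89 -0.03 -0.9 ]
pad tip mark mark+10 top mirror [[281.5, 315.7], [351.2, 304.2], [354.1, 289.9], [356.8, 296.4], [368.7, 324.8], [168.9, 311.9]]
```

View pics/w1.png

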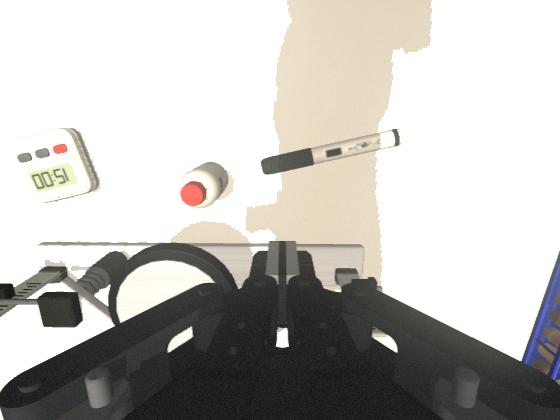

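The wrist view shows the robot side at the top. The round flag, at about (360,285), is partly behind the gripper, and the square flag is at about (10,290) on the left. I'll view both flags from the middle, over the front of the mirror.

Request:
{"method": "drive_tool", "body": {
  "commands": [
    [[0,-0.015,-0.043,0,0],[0,-0.032,-0.086,0,0],[0,-0.032,-0.086,0,0],[0,-0.032,-0.086,0,0]]
  ]
}}

```text
clock: 3.02
tcp_pos: [0.5551, 0.0354, 0.1335]
tcp_rot: [-0.043, 0.999, 0.0, 0.001]
ft_force: [-0.2, -0.1, 0.5]
opening: -0.0001
finger_force: 0.0
```

```bash
python3 - <<'E'
from look import *
im,pt=look("w2",1)
m=np.load("m.npy");s=manip.sense();c=cam("wrist",s); p2=proj(c,mount(m,[[0,-.085,.1],[0,-.14,.085],[0,-.147,.064],[0,-.147,.11]]));print(p2.round(1).tolist())
o=[]
for p in(p2[2],pt[2]):
    u,v=(p-[50,70]).astype(int); u=min(max(u,0),460);v=min(max(v,0),280); print(u,v)
    o.append(cv2.convertScaleAbs(cv2.resize(im[v:v+140,u:u+100],None,fx=4,fy=4,interpolation=cv2.INTER_CUBIC),alpha=1.2))
cv2.imwrite("pics/w2.png",np.hstack(o))
E
```

```text
3.025 [0.5551 0.0354 0.1335] [-0.21 -0.14  0.45]
pad tip mark mark+10 top mirror [[399.5, 269.6], [463.7, 260.4], [457.7, 249.1], [464.6, 254.3], [494.5, 276.8], [282.0, 266.6]]
[[163.3, 269.4], [99.1, 259.7], [105.2, 248.3], [68.1, 276.0]]
55 178
407 179
```

View pics/w2.png

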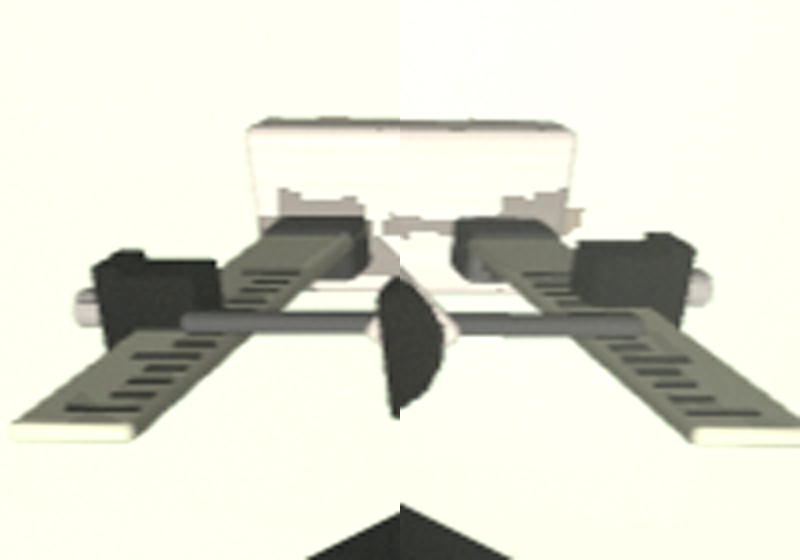

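The w2 crop shows the square pointer's end at (100.5,258.5) and its flag's lower inner edge at u≈109.5. The round pointer's end is at (468,260), with its flag edge at u≈450. That puts the flags at about z≈0.057 (round) and 0.069 (square), and shifts the mount about 2 mm in +y. Next I move over the round pad.

Request:
{"method": "drive_tool", "body": {
  "commands": [
    [[0,-0.018,0.043,0,0],[0,-0.036,0.087,0,0],[0,-0.036,0.087,0.01,0],[0,-0.036,0.087,0.02,0],[0,-0.036,0.087,0.02,0]]
  ]
}}

```text
clock: 3.7
tcp_pos: [0.5815, 0.1238, 0.1113]
tcp_rot: [-0.043, 0.999, -0.0, -0.001]
ft_force: [0.6, -0.5, 0.1]
opening: -0.0002
finger_force: 0.0
```

```bash
python3 - <<'E'
from look import *
m=np.load("m.npy"); m[1]+=.002; np.save("m.npy",m)
im,pt=look("w3",1)
u,v=(pt[2]-[60,60]).astype(int); print(u,v)
a=im[v:v+120,u:u+130]
b=manip.camera("scene")[160:235,230:310,::-1]; b=cv2.resize(b,(512,480),interpolation=cv2.INTER_CUBIC)
a=cv2.resize(a,None,fx=4,fy=4,interpolation=cv2.INTER_CUBIC)
cv2.imwrite("pics/w3.png",cv2.resize(np.hstack([a,b[:,:270]]),None,fx=1,fy=1))
E
```

```text
3.7 [0.5815 0.1238 0.1113] [ 0.61 -0.54  0.1 ]
pad tip mark mark+10 top mirror [[284.1, 238.0], [366.0, 229.8], [368.0, 219.7], [371.8, 224.3], [389.0, 244.8], [150.4, 235.2]]
307 159
```

View pics/w3.png

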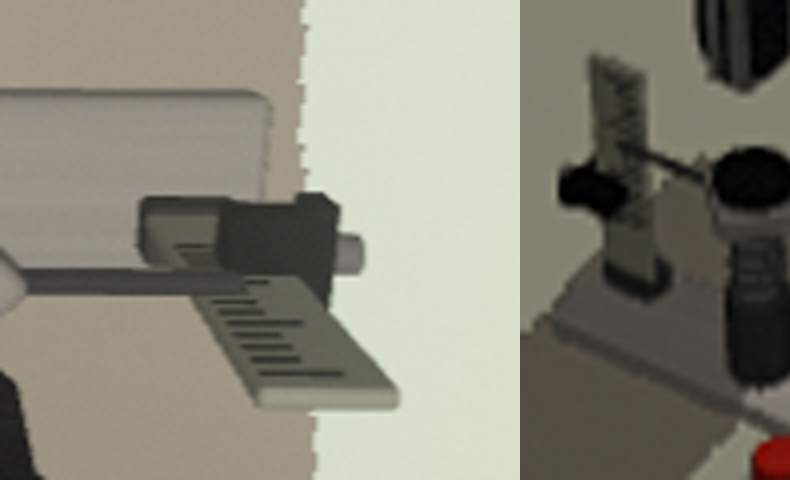

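The w3 view shows the round pointer's end at (367.8,230), matching the prediction, and the flag's lower inner edge at u≈361.5. Comparing both flags puts the round one at about 0.058 and the square one at about 0.070. Now a first, partial press.

Request:
{"method": "drive_tool", "body": {
  "commands": [
    [[0,-0.003,0.001,0.005,0],[0,-0.003,0.001,0.01,0],[0,-0.003,0.001,0.015,0],[0,-0.003,0.001,0.019,0],[0,-0.003,0.001,0.022,0]]
  ]
}}

```text
clock: 4.42
tcp_pos: [0.5852, 0.1261, 0.0897]
tcp_rot: [-0.043, 0.999, -0.0, -0.0]
ft_force: [-0.2, -0.8, -0.4]
opening: 0.0
finger_force: 0.0
```

```bash
cat > rod.py <<'E'
from look import *
def rod(name,sd,ly=.115):
    # find rod row in column of the rod's point at mount y=ly, compare with predicted rows per tilt
    im,pt=look(name,sd); m=np.load("m.npy"); d=np.load(f"pics/{name}.npy"); c=cam("wrist",{"tcp_pos":d[:3],"tcp_rot":d[3:]})
    t=np.arange(-.02,.24,.005); z=.085-t*(ly+.085)/np.sqrt(2)
    p=proj(c,mount(m,np.c_[0*z,sd*ly+0*z,z])); g=im.astype(float).mean(2)
    sc=[cv2.getRectSubPix(im,(3,5),(float(a),float(b))).mean() for a,b in p]
    for i in range(0,len(t),1): print(f"t={t[i]:.3f} tipz={.085-.159*t[i]:.4f} px={p[i].round(1)} I={sc[i]:.0f}")
E
python3 - <<'E'
from rod import *
rod("w4",1); print([manip.sense()["ft_force"].round(2).tolist() for _ in range(1)], manip.sense()["torque"].round(2), manip.sense()["effort"].round(2))
E
```

```text
4.425 [0.5852 0.1261 0.0897] [-0.2  -0.78 -0.42]
pad tip mark mark+10 top mirror [[280.7, 246.3], [372.7, 236.4], [374.2, 224.6], [378.8, 229.9], [399.8, 254.5], [130.1, 242.8]]
t=-0.020 tipz=0.0882 px=[331.6 238.1] I=89
t=-0.015 tipz=0.0874 px=[331.5 237.6] I=81
t=-0.010 tipz=0.0866 px=[331.3 237.2] I=73
t=-0.005 tipz=0.0858 px=[331.1 236.7] I=69
t=0.000 tipz=0.0850 px=[330.9 236.3] I=67
t=0.005 tipz=0.0842 px=[330.7 235.8] I=65
t=0.010 tipz=0.0834 px=[330.5 235.4] I=65
t=0.015 tipz=0.0826 px=[330.4 235. ] I=64
t=0.020 tipz=0.0818 px=[330.2 234.5] I=66
t=0.025 tipz=0.0810 px=[330.  234.1] I=68
t=0.030 tipz=0.0802 px=[329.8 233.7] I=73
t=0.035 tipz=0.0794 px=[329.7 233.2] I=79
t=0.040 tipz=0.0786 px=[329.5 232.8] I=85
t=0.045 tipz=0.0778 px=[329.3 232.4] I=92
t=0.050 tipz=0.0771 px=[329.2 232. ] I=98
t=0.055 tipz=0.0763 px=[329.  231.6] I=105
t=0.060 tipz=0.0755 px=[328.8 231.2] I=112
t=0.065 tipz=0.0747 px=[328.7 230.8] I=119
t=0.070 tipz=0.0739 px=[328.5 230.4] I=126
t=0.075 tipz=0.0731 px=[328.3 230. ] I=133
t=0.080 tipz=0.0723 px=[328.2 229.6] I=137
t=0.085 tipz=0.0715 px=[328.  
[... 721 characters left out ...]
px=[325.4 222.9] I=148
t=0.175 tipz=0.0572 px=[325.3 222.5] I=148
t=0.180 tipz=0.0564 px=[325.2 222.2] I=148
t=0.185 tipz=0.0556 px=[325.  221.9] I=148
t=0.190 tipz=0.0548 px=[324.9 221.5] I=147
t=0.195 tipz=0.0540 px=[324.7 221.2] I=147
t=0.200 tipz=0.0532 px=[324.6 220.8] I=147
t=0.205 tipz=0.0524 px=[324.5 220.5] I=146
t=0.210 tipz=0.0516 px=[324.3 220.2] I=146
t=0.215 tipz=0.0508 px=[324.2 219.8] I=146
t=0.220 tipz=0.0500 px=[324.1 219.5] I=145
t=0.225 tipz=0.0492 px=[323.9 219.2] I=145
t=0.230 tipz=0.0484 px=[323.8 218.9] I=145
t=0.235 tipz=0.0476 px=[323.7 218.5] I=145
[[0.08, 1.09, -0.14]] [0.03 0.03 0.04] [ 1.100e-01 -7.188e+01  3.550e+00 -2.247e+01  2.000e-02  5.000e-02
 -0.000e+00]
```

```bash
python3 - <<'E'
import cv2,numpy as np
from h import *
a=cv2.imread("pics/w4_full.png")[170:310,200:420]; a=cv2.resize(a,None,fx=3.6,fy=3.6,interpolation=cv2.INTER_CUBIC)[:, :400]
a=cv2.imread("pics/w4_full.png")[180:300,230:400]; a=cv2.resize(a,(425,300),interpolation=cv2.INTER_CUBIC)
def im(n,x,y,w,h): return cv2.resize(manip.camera(n)[y:y+h,x:x+w,::-1],(w*5,h*5),interpolation=cv2.INTER_CUBIC)
b=im("scene",236,165,75,60); c=im("side",220,190,75,100)
out=np.zeros((600,800,3),np.uint8); out[:300,:425]=a; out[300:600,:375]=b; out[:500,425:800]=c
cv2.imwrite("pics/w5.png",cv2.convertScaleAbs(out,alpha=1.8,beta=15))
m=np.load("m.npy")
for n,o,q in(("scene",(236,165),(0,300)),("side",(220,190),(425,0))): print(n,((proj(cam(n),np.vstack([mount(m,[0,.085,.1]),[[.5852,.1261,.0897]]]))-o)*5+q).round(0).tolist())
E
```

```text
scene [[147.0, 402.0], [147.0, 420.0]]
side [[590.0, 221.0], [588.0, 240.0]]
```

View pics/w5.png

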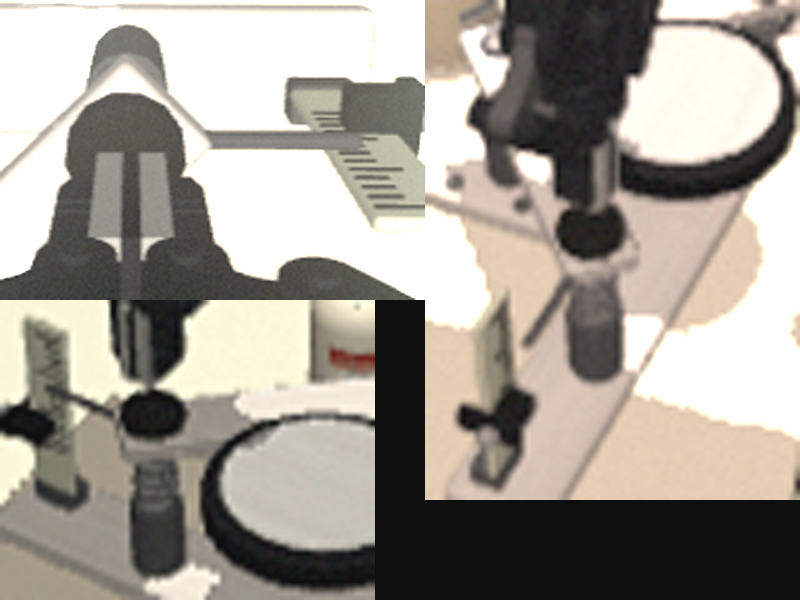

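The composite shows the shut fingertips about 12 mm above the round pad and centred on it. The real tips therefore stand about 20 mm above the reported TCP, so I keep descending gently and watch the tilt.

Request:
{"method": "drive_tool", "body": {
  "commands": [
    [[0,0,0,0.003,0],[0,0,0,0.006,0],[0,0,0,0.008,0],[0,0,0,0.008,0]]
  ]
}}

```text
clock: 5.08
tcp_pos: [0.5852, 0.1261, 0.0818]
tcp_rot: [-0.043, 0.999, -0.0, -0.0]
ft_force: [0.5, 0.3, -0.4]
opening: -0.0001
finger_force: 0.0
```

```bash
sed -i 's/    for i in range.*/    i=int(np.argmin(cv2.GaussianBlur(np.array(sc)[None],(5,1),0))); print(f"t={t[i]:.3f} tipz={.085-.159*t[i]:.4f}", np.array(sc[::2]).astype(int))/' rod.py; python3 -c "
from rod import *
rod('w6',1)"
```

```text
5.075 [0.5852 0.1261 0.0818] [ 0.45  0.31 -0.43]
pad tip mark mark+10 top mirror [[280.6, 252.4], [376.5, 241.6], [377.7, 228.8], [382.7, 234.5], [405.7, 261.4], [123.1, 248.6]]
t=0.015 tipz=0.0826 [ 91  74  66  64  64  70  83  98 113 128 140 144 145 145 145 145 146 147
 147 148 148 148 147 147 147 146]
```

Request:
{"method": "drive_tool", "body": {
  "commands": [
    [[0,0,0,0.003,0],[0,0,0,0.005,0],[0,0,0,0.005,0]]
  ]
}}

```text
clock: 5.5
tcp_pos: [0.5852, 0.1261, 0.0768]
tcp_rot: [-0.043, 0.999, -0.0, -0.0]
ft_force: [-0.8, -0.4, 0.9]
opening: 0.0001
finger_force: 0.0
```

```bash
python3 -c "
from rod import *
rod('w7',1)"
```

```text
5.5 [0.5852 0.1261 0.0768] [-0.76 -0.35  0.85]
pad tip mark mark+10 top mirror [[280.5, 256.6], [379.2, 245.2], [380.1, 231.7], [385.3, 237.8], [409.7, 266.3], [118.2, 252.7]]
t=0.015 tipz=0.0826 [ 89  71  66  65  62  71  82  97 113 129 138 142 144 145 145 145 146 147
 147 148 149 149 149 148 148 147]
```

Request:
{"method": "drive_tool", "body": {
  "commands": [
    [[0,0,0,0.002,0],[0,0,0,0.004,0],[0,0,0,0.004,0]]
  ]
}}

```text
clock: 5.92
tcp_pos: [0.5852, 0.1262, 0.0729]
tcp_rot: [-0.043, 0.999, 0.0, -0.0]
ft_force: [-0.9, 1.1, 0.3]
opening: 0.0002
finger_force: 0.4
```

```bash
python3 -c "
from rod import *
rod('w8',1)"
```

```text
5.925 [0.5852 0.1262 0.0729] [-0.88  1.14  0.3 ]
pad tip mark mark+10 top mirror [[280.3, 259.9], [381.2, 248.0], [381.9, 233.9], [387.3, 240.2], [412.8, 270.1], [114.0, 255.8]]
t=0.035 tipz=0.0794 [124 106  88  73  67  65  64  70  84  99 116 132 143 146 146 146 146 147
 148 148 149 149 149 149 148 147]
```

Request:
{"method": "drive_tool", "body": {
  "commands": [
    [[0,0,0,0.003,0],[0,0,0,0.006,0],[0,0,0,0.008,0],[0,0,0,0.01,0],[0,0,0,0.01,0]]
  ]
}}

```text
clock: 6.6
tcp_pos: [0.5851, 0.1263, 0.0629]
tcp_rot: [-0.043, 0.999, 0.0, -0.0]
ft_force: [-1.8, 2.3, 3.7]
opening: -0.0
finger_force: 2.0
```

```bash
python3 -c "
from rod import *
rod('w9',1)"
```

```text
6.6 [0.5851 0.1263 0.0629] [-1.8   2.25  3.73]
pad tip mark mark+10 top mirror [[279.9, 269.7], [387.0, 256.1], [387.1, 240.3], [393.1, 247.4], [422.0, 281.3], [102.8, 265.0]]
t=0.105 tipz=0.0683 [151 152 152 152 152 152 145 128 109  91  73  66  64  63  69  84 100 117
 135 145 147 148 148 149 149 148]
```

Request:
{"method": "drive_tool", "body": {
  "commands": [
    [[0,0,0,0.002,0],[0,0,0,0.004,0],[0,0,0,0.006,0],[0,0,0,0.007,0],[0,0,0,0.007,0]]
  ]
}}

```text
clock: 7.28
tcp_pos: [0.5855, 0.1262, 0.0561]
tcp_rot: [-0.043, 0.999, 0.0, 0.0]
ft_force: [-2.3, 2.7, 5.9]
opening: -0.0003
finger_force: 3.0
```

```bash
python3 - <<'E'
from rod import *
rod('w10',1)
a=cv2.imread("pics/w10_full.png")[205:305,310:460]; a=cv2.resize(a,(600,400),interpolation=cv2.INTER_CUBIC)
def im(n,x,y,w,h): return cv2.resize(manip.camera(n)[y:y+h,x:x+w,::-1],(200,200),interpolation=cv2.INTER_CUBIC)
out=np.zeros((400,800,3),np.uint8); out[:,:600]=a; out[:200,600:]=im("scene",232,165,40,40); out[200:,600:]=im("side",222,245,40,40)
cv2.imwrite("pics/w10.png",cv2.convertScaleAbs(out,alpha=1.5,beta=10))
E
```

```text
7.275 [0.5855 0.1262 0.0561] [-2.25  2.73  5.94]
pad tip mark mark+10 top mirror [[280.1, 276.5], [391.9, 261.6], [391.5, 244.5], [398.0, 252.1], [429.7, 289.1], [94.6, 271.4]]
t=0.150 tipz=0.0611 [151 152 151 151 151 151 151 151 152 151 147 132 113  93  76  66  64  62
  67  82  99 117 136 146 149 148]
```

View pics/w10.png

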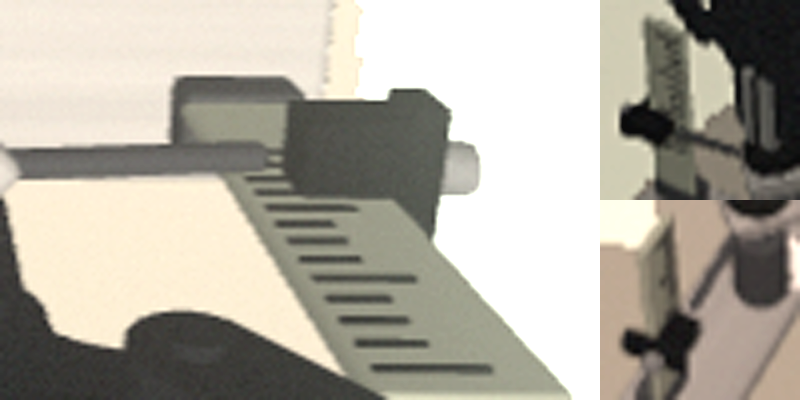

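The close view shows the round pointer's end at crop (265,157), about 3-5 mm above the middle of the flag, whose inner edge is at crop u≈288. I go 4 mm further and hold.

Request:
{"method": "drive_tool", "body": {
  "commands": [
    [[0,0,0,0.0015,0],[0,0,0,0.003,0],[0,0,0,0.004,0],[0,0,0,0.004,0],[0,0,0,0.004,0]]
  ]
}}

```text
clock: 8.05
tcp_pos: [0.5857, 0.1262, 0.0523]
tcp_rot: [-0.043, 0.999, 0.0, 0.0]
ft_force: [-3.2, 2.4, 7.4]
opening: 0.0001
finger_force: 3.6
```

```bash
python3 -c "
from rod import *
rod('w11',1)"
```

```text
8.05 [0.5857 0.1262 0.0523] [-3.18  2.45  7.36]
pad tip mark mark+10 top mirror [[280.2, 280.5], [394.8, 264.8], [394.0, 246.9], [400.8, 254.9], [434.2, 293.8], [89.6, 275.1]]
t=0.170 tipz=0.0580 [151 151 151 151 152 151 151 151 152 152 152 148 144 134 115  96  82  70
  65  63  67  80  97 114 131 144]
```

Request:
{"method": "drive_tool", "body": {
  "commands": [
    [[0,0,0,0,0],[0,0,0,0,0],[0,0,0,0,0],[0,0,0,0,0],[0,0,0,0,0]]
  ]
}}

```text
clock: 8.72
tcp_pos: [0.5857, 0.1262, 0.0523]
tcp_rot: [-0.043, 0.999, 0.0, 0.0]
ft_force: [-3.6, 1.9, 6.7]
opening: 0.0001
finger_force: 3.6
```

Request:
{"method": "drive_tool", "body": {
  "commands": [
    [[0,0,0,-0.025,0],[0,0,0,-0.05,0],[0,0,0,-0.08,0],[0,0,0,-0.08,0],[0,0,0,-0.08,0]]
  ]
}}

```text
clock: 9.35
tcp_pos: [0.5852, 0.1255, 0.1313]
tcp_rot: [-0.043, 0.999, -0.0, -0.0]
ft_force: [-1.3, 0.1, -0.3]
opening: 0.0002
finger_force: 0.0
```

```bash
python3 -c "
from rod import *
rod('w12',1)"
```

```text
9.35 [0.5852 0.1255 0.1313] [-1.29  0.14 -0.31]
pad tip mark mark+10 top mirror [[281.8, 221.6], [357.2, 215.1], [359.7, 207.0], [362.9, 210.7], [377.0, 226.9], [159.6, 219.3]]
t=0.015 tipz=0.0826 [ 82  74  66  64  64  69  76  85  93 102 111 119 128 135 138 140 140 140
 140 139 139 139 139 139 139 139]
```

Request:
{"method": "drive_tool", "body": {
  "commands": [
    [[0,0,-0.05,0,0],[0,0.001,-0.1,0,0],[0,0.002,-0.15,0,0],[0,0.002,-0.171,0,0],[0,0.002,-0.171,0.015,0]]
  ]
}}

```text
clock: 10.02
tcp_pos: [0.5986, -0.046, 0.1166]
tcp_rot: [-0.042, 0.999, -0.0, 0.001]
ft_force: [-0.7, 1.0, 0.6]
opening: -0.0004
finger_force: 0.0
```

Request:
{"method": "drive_tool", "body": {
  "commands": [
    [[0,0,0,0.015,0],[0,0,0,0.025,0],[0,0,0,0.033,0],[0,0,0,0.033,0]]
  ]
}}

```text
clock: 10.52
tcp_pos: [0.5978, -0.0438, 0.0833]
tcp_rot: [-0.044, 0.999, 0.0, -0.001]
ft_force: [0.3, 0.4, -0.3]
opening: -0.0001
finger_force: 0.0
```

```bash
python3 -c "
from rod import *
rod('w13',-1)"
```

```text
10.525 [ 0.5978 -0.0438  0.0833] [ 0.29  0.39 -0.28]
pad tip mark mark+10 top mirror [[281.2, 253.9], [186.5, 242.4], [185.5, 229.5], [180.5, 235.3], [157.5, 262.0], [437.0, 251.5]]
t=0.025 tipz=0.0810 [151 122  94  76  73  73  78  91 102 114 127 139 146 148 149 150 150 150
 151 151 151 151 152 152 152 152]
```

Request:
{"method": "drive_tool", "body": {
  "commands": [
    [[0,0,0,0.004,0],[0,0,0,0.008,0],[0,0,0,0.011,0],[0,0,0,0.014,0],[0,0,0,0.016,0]]
  ]
}}

```text
clock: 11.2
tcp_pos: [0.5979, -0.0448, 0.0679]
tcp_rot: [-0.043, 0.999, -0.0, -0.0]
ft_force: [-1.8, -1.4, 2.6]
opening: -0.0001
finger_force: 1.5
```

```bash
python3 -c "
from rod import *
rod('w14',-1)"
```

```text
11.2 [ 0.5979 -0.0448  0.0679] [-1.78 -1.38  2.62]
pad tip mark mark+10 top mirror [[283.3, 267.6], [179.8, 253.9], [179.4, 238.7], [173.7, 245.5], [146.5, 277.6], [454.4, 264.4]]
t=0.080 tipz=0.0723 [221 221 221 219 200 168 137 106  83  74  73  76  87 102 117 133 145 150
 151 152 152 152 153 153 153 153]
```

Request:
{"method": "drive_tool", "body": {
  "commands": [
    [[0,0,0,0.0015,0],[0,0,0,0.003,0],[0,0,0,0.0035,0],[0,0,0,0.0035,0]]
  ]
}}

```text
clock: 11.75
tcp_pos: [0.5981, -0.0445, 0.0645]
tcp_rot: [-0.043, 0.999, -0.0, -0.0]
ft_force: [-2.2, -2.9, 4.0]
opening: -0.0
finger_force: 2.0
```

```bash
python3 - <<'E'
from rod import *
rod('w15',-1)
a=cv2.imread("pics/w15_full.png")[205:305,105:255]; a=cv2.resize(a,(780,520),interpolation=cv2.INTER_CUBIC)
cv2.imwrite("pics/w15.png",cv2.convertScaleAbs(a,alpha=1.5,beta=10))
E
```

```text
11.75 [ 0.5981 -0.0445  0.0645] [-2.19 -2.89  4.04]
pad tip mark mark+10 top mirror [[282.7, 270.5], [177.1, 256.2], [177.0, 240.5], [171.0, 247.5], [142.5, 280.9], [457.5, 267.2]]
t=0.105 tipz=0.0683 [221 221 221 221 221 221 215 185 152 121  90  75  73  73  81  95 110 126
 141 150 151 152 152 152 153 153]
```

View pics/w15.png

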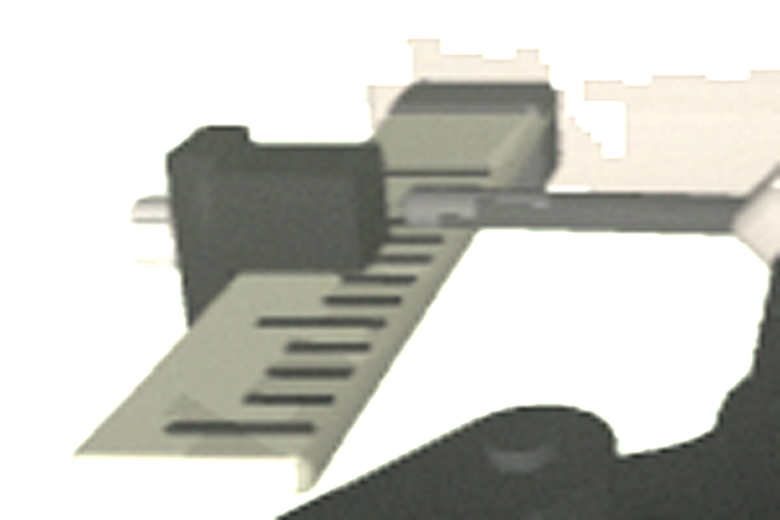

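The view shows the square pointer's end at crop (405,207). The flag's inner face spans u≈358-384, and its top meets the scale between the 70 and 75 mm ticks, which puts the flag's middle at about 0.068. The pointer is slightly above that, so I go 2.5 mm lower and hold.

Request:
{"method": "drive_tool", "body": {
  "commands": [
    [[0,0,0,0.001,0],[0,0,0,0.002,0],[0,0,0,0.0025,0],[0,0,0,0.0025,0],[0,0,0,0.0025,0]]
  ]
}}

```text
clock: 12.42
tcp_pos: [0.5982, -0.0444, 0.062]
tcp_rot: [-0.043, 0.999, -0.0, 0.0]
ft_force: [-2.6, -2.3, 4.4]
opening: 0.0001
finger_force: 2.4
```

Request:
{"method": "drive_tool", "body": {
  "commands": [
    [[0,0,0,0,0],[0,0,0,0,0],[0,0,0,0,0],[0,0,0,0,0],[0,0,0,0,0]]
  ]
}}

```text
clock: 13.05
tcp_pos: [0.5981, -0.0444, 0.062]
tcp_rot: [-0.043, 0.999, -0.0, -0.0]
ft_force: [-2.3, -3.0, 3.6]
opening: -0.0003
finger_force: 2.4
```

```bash
python3 -c "
from rod import *
rod('w16',-1)"
```

```text
13.05 [ 0.5981 -0.0444  0.062 ] [-2.32 -3.01  3.59]
pad tip mark mark+10 top mirror [[282.6, 273.1], [175.3, 258.4], [175.4, 242.2], [169.3, 249.4], [139.7, 283.9], [460.3, 269.7]]
t=0.120 tipz=0.0659 [220 220 220 221 221 221 221 221 208 177 144 112  82  74  72  72  83  98
 113 129 144 150 151 152 152 152]
```

Request:
{"method": "drive_tool", "body": {
  "commands": [
    [[0,0,0,0.0015,0],[0,0,0,0.0015,0],[0,0,0,0.0015,0],[0,0,0,0.0015,0],[0,0,0,0.0015,0]]
  ]
}}

```text
clock: 13.72
tcp_pos: [0.5982, -0.0444, 0.0605]
tcp_rot: [-0.043, 0.999, -0.0, 0.0]
ft_force: [-2.3, -3.4, 4.5]
opening: -0.0002
finger_force: 2.6
```

Request:
{"method": "drive_tool", "body": {
  "commands": [
    [[0,0,0,-0.025,0],[0,0,0,-0.05,0],[0,0,0,-0.09,0],[0,0,0,-0.1,0],[0,0,0,-0.1,0]]
  ]
}}

```text
clock: 14.35
tcp_pos: [0.5986, -0.0436, 0.1607]
tcp_rot: [-0.044, 0.999, 0.0, 0.001]
ft_force: [-0.8, 0.0, 0.0]
opening: 0.0001
finger_force: 0.0
```

Request:
{"method": "drive_tool", "body": {
  "commands": [
    [[0,0,0,-0.03,0],[0,0,0,-0.03,0],[0,0,0,-0.03,0],[0,0,0,-0.03,0],[0,0,0,-0.03,0]]
  ]
}}

```text
clock: 14.98
tcp_pos: [0.5978, -0.0443, 0.1897]
tcp_rot: [-0.043, 0.999, 0.0, -0.001]
ft_force: [-0.4, 0.1, -0.2]
opening: -0.0
finger_force: 0.0
```

```bash
python3 - <<'E'
from rod import *
rod('w17',-1)
a=cv2.imread("pics/scene0.png").astype(int)
b=manip.camera("scene")[:,:,::-1].astype(int); d=np.abs(a-b).max(2)
for n,(x,y) in dict(dropper=(271,246),cup=(370,198),reagent=(308,170),timer=(332,290),marker=(222,241)).items(): print(n,d[y-10:y+11,x-14:x+15].mean().round(1))
E
```

```text
14.975 [ 0.5978 -0.0443  0.1897] [-0.38  0.13 -0.19]
pad tip mark mark+10 top mirror [[282.2, 201.3], [222.2, 196.7], [219.1, 191.3], [217.0, 193.8], [208.2, 204.1], [378.7, 200.4]]
t=0.025 tipz=0.0810 [137 129 120 110 101 101 103 105 113 121 129 136 144 151 159 167 173 177
 181 181 180 179 176 172 168 165]
dropper 17.5
cup 8.0
reagent 9.1
timer 9.3
marker 9.4
```

```bash
python3 -c "
from cell import manip
print(manip.finish_job())"
```

```text
the job is handed in; nothing more can be done
None
```

I pressed the round pad and then the square pad to about their flags, held each for about a second and saw both spring back to rest, then handed the job in at about 15 s. No verdict came back, and I estimated the flag and pointer heights from the images, accurate to about 2–3 mm. The later before/after image comparison showed no clear movement of the loose items, though the dropper bottle's patch differed more than the rest, probably from the arm's shadow.

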